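# Swing the reading lamp over the open book and switch it on

### The job

Get the desk ready for reading: push the reading lamp's arm round gently with a fingertip until the lamp head is above the middle of the open book (not the closed one), then press the button on the lamp's base fully down and let it go. Do not grip or lift anything: the lamp's base stays where it stands, and the mug, the plant and the closed book are left alone.

Things in the scene. Friction and masses are not known exactly. Their poses are not given: they have to be found in the camera images.
- lamp: Reading lamp's base and post, aluminium, loose on the desk, about 2.5 kg. Origin: underside of the base, on the post's axis. The base plate is 200 x 100 x 14 mm and reaches, in its own axes (z up), from 145 mm on the -x side of the post (the button's end, towards the robot) to 55 mm on its +x side. The round post is 22 mm thick and 225 mm tall; the swing arm turns about it.
- lamp_arm (a joint): Swing of the lamp arm about the vertical post, rad: 0 when it points along the base's +x (away from the button), positive anticlockwise from above, stops at -1.5 and +1.5. Friction holds it wherever it is left: 0.12 N m, so about 1.2 N pushed 105 mm from the post.
- bar_mid (a point): Point on top of the lamp arm, on its centre line, 105 mm from the post axis, 250 mm above the desk; its x axis points along the arm to the head, z up. The arm is a level flat bar 10 mm wide, underside 228 mm and top 250 mm above the desk, free to be pushed on either side from 25 to 160 mm from the post axis. Its collar on the post is 34 mm wide, top 255 mm above the desk.
- lamp_head (a point): Centre of the top of the lamp head, a round aluminium shade 84 mm in diameter at the end of the arm, 207 mm from the post axis; its top is 253 mm and its underside about 212 mm above the desk.
- switch (a joint): Travel of the lamp's push button, m: 0 released, 0.006 fully down; it springs back by itself; fully down takes 4 N.
- switch_top (a point): Centre of the top of the round push button (30 mm in diameter, grey, in a low black housing) on the lamp's base, 105 mm from the post axis towards the base's -x end. The button presses straight down.
- book_mid (a point): Middle of the open book, on its pages, 15 mm above the desk. The open book lies flat and does not move, 136 x 190 mm with white pages showing, its long side along its y. It lies to the left or to the right of the lamp, 185 to 230 mm from the post axis, and the lamp head can be swung above it.
- closed_book: A closed brown book 136 x 95 x 28 mm lying on the other side of the lamp; not to be moved. Origin: centre of its underside.
- mug: White mug, 76 mm in diameter, 85 mm tall, with a handle on its side, loose, beside the lamp base; not to be moved. Origin: centre of its underside.
- plant: Small potted plant, pot 72 mm in diameter and 66 mm tall, 120 mm tall with its leaves, loose, beside the lamp base; not to be moved. Origin: centre of its underside.
Things that resemble listed ones, but are neither listed nor needed, are in the scene too. What is shaped like the part that bears book_mid but brown is not meant.

How it is judged:
By the outcome, as a careful person would: the job done as asked, in the order asked, and still so for the second after the job is handed in, with the robot touching nothing.
It also fails if it takes over 56 s, if anything falls off the work surface, if the arm or the gripper's body presses on something with over 40 N, if the wrist force passes 120 N, or if a joint passes its speed limit or range.

### The arm

A 6-joint arm with a two-finger parallel gripper is mounted at the origin on the work surface. World frame = base frame: x ahead of the robot, y to its left, z up, the work surface at z = 0. Lengths are in m, angles in rad, forces in N, time in s.
With the tool pointing down it reaches from about 0.375 to 0.9 m from the base axis. Payload 3.1 kg.
Tool frame: the origin (TCP) lies at the very end of the fingers, on their centre line; the grasp point (between the pads) lies 19 mm behind it; z points along the fingers, y is the direction in which the jaws open and shut (so a half turn about z gives the same grasp; the last joint's range is limited). The gripper opens to 85 mm and grips with 20 to 120 N. Pads are 22 mm wide; open, the fingers measure 114 mm over their backs; the gripper's body (76 mm by 85 mm) begins 54 mm behind the grasp point. The pads swing forward as they close: fully open they stand 13 mm farther back than shut.
Start: joints at [1.02, 0.527, 1.433, -0, 1.181, -0.178], TCP at [0.227, 0.582, 0.198] pointing down, gripper open.
Joint ranges: [-3.08, 3.08], [-0.75, 2.2], [0.22, 2.44], [-1.43, 4.57], [0, 2.65], [-2.85, 2.85]. Speed limits (rad/s): [2.79, 2.79, 3.14, 3.14, 3.14, 3.14].

### API

Orientations are given as a unit quaternion [x, y, z, w].
In Python, from station import manip gives the robot as it stands.
- The arm moves only by the tool send_rows, never from a script. Its argument "motion" is a list of rows, each an object with "gripper": the finger opening in mm, from 0 to 85.4; "travel": the shift along the tool's x, y, z in mm, a list of three; "rotation": the turn, a rotation vector about the tool's x, y, z in degrees, a list of three. In form: [{"gripper": gripper, "travel": [x, y, z], "rotation": [ax, ay, az]}, ...]. A call has 1 to 12 rows; each row shifts and turns the commanded pose from where the row before left it, along the tool's axes as they then stand; what a row does not reach is not made up. A row lasts 1/12 s, in which the tool goes at most 41.7 mm and 7.16 degrees, less where a joint would pass 70% of its speed; a pose out of reach is approached as far as the arm can. A call is refused whole if a number of a shift passes 41.7 or a number of a turn 7.16, either way. A call with a gripper value outside its range is refused whole. The fingers move at their own pace and stop on an object; "newtons" is the grip in N (left out, the last holds). Time passes only in rows, so rows that do not move let the fingers close. It gives the time, the measured TCP pose, the force and the opening at its end, in the units of the state.
- manip.sense(): the state, without advancing time (a new reading comes with each control period).
- manip.snapshot(name): name is "scene" or "top" or "wrist"; returns the picture (400x640x3 uint8, red, green, blue); there is no depth.
- manip.calibration(name): a dict with "fx", "fy", "cx", "cy" (pixels), "cam_to_world" (4x4, takes a point from camera to world coordinates). Camera axes: x right, y down, z forward; pixel columns grow to the right and rows downward; lengths in m; the calibration is good to about 2 mm. The wrist camera is an equidistant fisheye: a pixel r from the principal point sees the ray r / f radians off the axis. A picture is of the moment at which its call begins: read the wrist's pose just before it. calibration takes no time and is no camera call; for the wrist camera it gives the pose at the moment of the call.
- manip.sign_off(): hands the job in, once; it reports no verdict.
The state is a dict: "t": time; "q": joint angles; "qd": joint speeds; "tau": joint torques, N m; "tcp_pos": TCP position; "tool_rot": TCP orientation; "force": force on the tool from outside, world axes, zero at the start; "ft_torque": the same for the moment, N m; "finger_gap": opening from 0.0 (shut) to 1.0 (fully open).
Only numpy, scipy, OpenCV 4.12 (cv2) and the standard library are available. Lean on these libraries where they do the work, as an engineer would, in place of code of your own. Each camera call takes 0.05 s, during which the arm holds its last target. There are 200 camera calls.

## Working session

There is one attempt and no reset: what is moved stays moved. The work goes in short steps, Python scripts to look and compute and a tool call to move; the robot and the scene stay as the last step left them, time stands still between calls to the robot, and variables do not carry over. Pictures are saved under pics/ and viewed, about 8 in all and at most 12, crops included, and the job is handed in when it is done.

Besides the shell and the picture viewer there is one more tool, called after "Call:" as name(argument=value, ...), one argument or row to a line, values as JSON. send_rows: Moves the arm, as the interface text tells. Its arguments: {"type":"object","properties":{"motion":{"type":"array","items":{"type":"object","properties":{"gripper":{"type":"number"},"travel":{"type":"array","items":{"type":"number"}},"rotation":{"type":"array","items":{"type":"number"}}}}},"newtons":{"type":"number"}},"required":["motion"]}

```bash
mkdir -p pics; cat > h.py <<'E'
import numpy as np,cv2
from station import manip
def snap(n,f):
    im=manip.snapshot(n); cv2.imwrite('pics/'+f,cv2.cvtColor(im,cv2.COLOR_RGB2BGR)); return im
def w(n,u,v,z):
    c=manip.calibration(n);T=np.array(c['cam_to_world'])
    d=T[:3,:3]@np.array([(u-c['cx'])/c['fx'],(v-c['cy'])/c['fy'],1]);o=T[:3,3]
    return o+d*(z-o[2])/d[2]
def px(n,p):
    c=manip.calibration(n);T=np.array(c['cam_to_world'])
    q=T[:3,:3].T@(np.array(p)-T[:3,3]); return [c['fx']*q[0]/q[2]+c['cx'],c['fy']*q[1]/q[2]+c['cy']]
E
python3 - <<'E'
from h import *
snap('top','top1.png');snap('scene','sc1.png')
s=manip.sense();print(s)
for n in('top','scene'):print(manip.calibration(n))
E
```

```text
{'t': 0.1, 'q': array([ 1.02049848e+00,  5.28397101e-01,  1.43377958e+00,  1.50182791e-05,
        1.18139913e+00, -1.78510404e-01]), 'qd': array([-1.73614358e-04, -3.26256622e-03, -1.52488778e-03,  7.77211691e-05,
        1.49438887e-03, -5.01679224e-04]), 'tau': array([ 5.50077402e-04, -4.43305886e+01, -1.78585356e+01, -2.02638676e-04,
        3.90211382e-03,  2.15584555e-05]), 'tcp_pos': array([0.22664724, 0.58169382, 0.19681513]), 'tool_rot': array([ 1.84827650e-01,  9.82770449e-01, -9.23993001e-04, -3.59879460e-04]), 'force': array([0.16960102, 0.31151948, 0.27728005]), 'ft_torque': array([-0.01730159,  0.00936144,  0.01225247]), 'finger_gap': 0.9993353782234612}
{'fx': 509.0735427445687, 'fy': 509.0735427445687, 'cx': 319.2087531155671, 'cy': 204.98870109610968, 'cam_to_world': array([[-0.01060758, -0.983283  ,  0.18177463,  0.23406225],
       [-0.99990421,  0.01204687,  0.00681565, -0.13951575],
       [-0.00889153, -0.18168492, -0.9833166 ,  1.84023065],
       [ 0.        ,  0.        ,  0.        ,  1.        ]])}
{'fx': 513.1823888609651, 'fy': 513.1823888609651, 'cx': 323.01282190644315, 'cy': 192.39565142157983, 'cam_to_world': array([[-0.28286758,  0.78963527, -0.5444833 ,  1.31515184],
       [ 0.95915662,  0.23161469, -0.16239833,  0.09815942],
       [-0.00212512, -0.56818199, -0.82290018,  1.30234701],
       [ 0.        ,  0.        ,  0.        ,  1.        ]])}
```

View pics/top1.png

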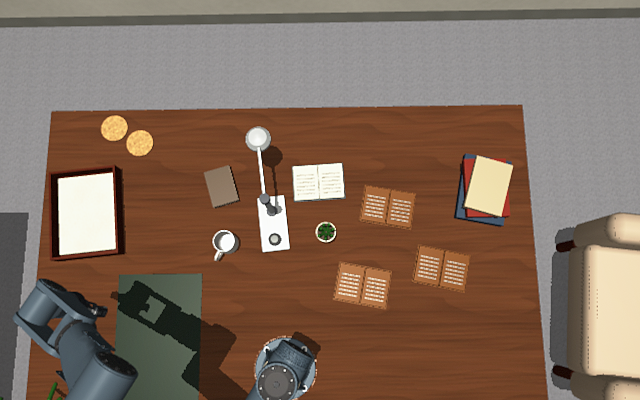

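View pics/sc1.png

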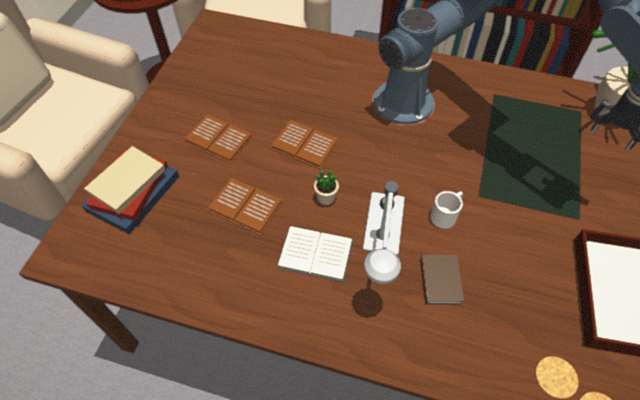

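The top view shows the white open book at about (318,182), the lamp head at (258,138), the collar at about (266,203) and the button at (274,239). The look-alikes are three brown open books at (388,207), (362,285) and (441,268), the closed book at (221,186), and the paper tray at (87,213). I choose the white-paged book at (318,182), and check it in one close crop.

```bash
python3 - <<'E'
import cv2
im=cv2.imread('pics/top1.png')[120:260,195:355];cv2.imwrite('pics/c1.png',cv2.resize(im,None,fx=4.28,fy=4.28,interpolation=cv2.INTER_CUBIC)[:600])
E
```

```text
(no output)
```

View pics/c1.png

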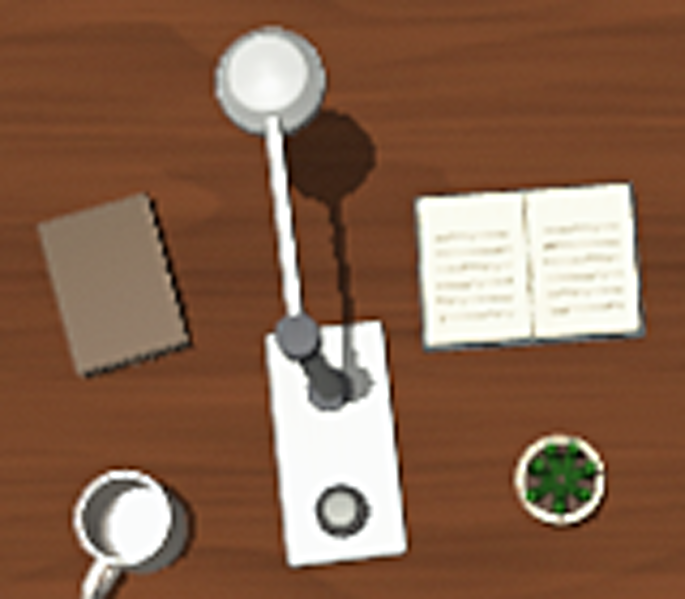

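The crop shows the white-paged book with its corners at crop (416,198), (633,184), (641,334) and (426,348). The plate corners are (266,333), (383,321), (407,550) and (288,566), the button is at (344,511), the collar top at (298,336), and the head at (270,76).

```bash
python3 - <<'E'
from h import *
W=lambda x,y,z:w('top',195+x/4.28,120+y/4.28,z)
r=lambda a:np.round(a,4)
P=[W(*c,.014) for c in[(266,333),(383,321),(407,550),(288,566)]]
print('plate',*map(r,P),[round(np.linalg.norm(P[i]-P[i-1]),3) for i in range(4)])
ax=(P[0]+P[1]-P[2]-P[3])/2;ax/=np.linalg.norm(ax);c=sum(P)/4;print('axis',r(ax),'post pred',r(c+.045*ax),'button pred',r(c-.06*ax))
B=[W(*c,.015) for c in[(416,198),(633,184),(641,334),(426,348)]];b=sum(B)/4
print('book',r(b),[round(np.linalg.norm(B[i]-B[i-1]),3) for i in range(4)])
post=W(298,336,.255);but=W(344,511,.025);h=W(270,76,.24)
print('collar',r(post),'button',r(but),np.linalg.norm((post-but)[:2]),'head',r(h),np.linalg.norm((h-post)[:2]))
p=c+.045*ax; 
for q in(p,post):
  a0=np.arctan2(*(h-q)[1::-1]);a1=np.arctan2(*(b-q)[1::-1]);print('angles',a0,a1,np.arctan2(ax[1],ax[0]),np.linalg.norm((b-q)[:2]))
print('mug',r(W(130,520,.085)),'plant',r(W(560,478,.1)))
E
```

```text
plate [0.6012 0.1001 0.014 ] [ 0.6104 -0.      0.014 ] [ 0.4139 -0.0206  0.014 ] [0.4016 0.0793 0.014 ] [np.float64(0.201), np.float64(0.101), np.float64(0.198), np.float64(0.101)]
axis [0.9946 0.1037 0.    ] post pred [0.5516 0.0444 0.014 ] button pred [0.4471 0.0335 0.014 ]
book [ 0.6573 -0.1255  0.015 ] [np.float64(0.132), np.float64(0.188), np.float64(0.132), np.float64(0.184)]
collar [0.5502 0.0447 0.255 ] button [0.4462 0.0315 0.025 ] 0.10485470189488612 head [0.7566 0.0697 0.24  ] 0.20793145229375734
angles 0.12290079016268966 -1.013992586741483 0.10388501028668966 0.20012008401990103
angles 0.1206652746260757 -1.0089625297190639 0.10388501028668966 0.20110364548972032
mug [0.4338 0.1993 0.085 ] plant [ 0.462  -0.1493  0.1   ]
```

All sizes agree: the plate measures 201x101, post to button 105, post to head 208, and the book is 200 mm from the post. Taking the post at (0.551,0.0445), the arm is at 0.122 rad and the target is -1.012 rad. I'll shut the fingers and approach the bar's left side.

Call:
send_rows(
  motion=[
    {"gripper": 0, "travel": [-15, -8, -2], "rotation": [0, 0, 0]},
    {"gripper": 0, "travel": [-30, -15, -3], "rotation": [0, 0, 0]},
    {"gripper": 0, "travel": [-30, -15, -3], "rotation": [0, 0, 0]},
    {"gripper": 0, "travel": [-30, -15, -3], "rotation": [0, 0, 0]},
    {"gripper": 0, "travel": [-30, -15, -3], "rotation": [0, 0, 0]},
    {"gripper": 0, "travel": [-30, -15, -3], "rotation": [0, 0, 0]},
    {"gripper": 0, "travel": [-30, -15, -3], "rotation": [0, 0, 0]},
    {"gripper": 0, "travel": [-30, -15, -3], "rotation": [0, 0, 0]},
    {"gripper": 0, "travel": [-30, -15, -3], "rotation": [0, 0, 0]},
    {"gripper": 0, "travel": [-30, -15, -3], "rotation": [0, 0, 0]},
    {"gripper": 0, "travel": [-15, -8, 0], "rotation": [0, 0, 0]},
    {"gripper": 0, "travel": [0, 0, 0], "rotation": [0, 0, 0]},
  ],
)

```text
t: 1.1
tcp_pos: [0.4544, 0.3298, 0.2265]
tool_rot: [0.187, 0.982, -0.0, 0.001]
force: [-0.7, 0.3, -0.2]
finger_gap: -0.001
```

```bash
cat >> h.py <<'E'
from scipy.spatial.transform import Rotation as R
def to(p,yaw):  # move to p with tool x at world yaw (deg); prints tool-frame travel
    s=manip.sense();Q=R.from_quat(s['tool_rot']).as_matrix();y=np.degrees(np.arctan2(Q[1,0],Q[0,0]))
    print('t',round(s['t'],2),'tcp',np.round(s['tcp_pos'],4),'yaw',round(y,2),'F',np.round(s['force'],2),'q6',round(s['q'][5],2),'gap',round(s['finger_gap'],3),'tilt',np.round(Q[2],3))
    print('travel',np.round(Q.T@(np.array(p)-s['tcp_pos'])*1000,1),'rotz',round(-((yaw-y+180)%360-180),2))
post=np.array([.551,.0445])
def arm(a,r=.105,off=.02,z=.228):
    u=np.array([np.cos(a),np.sin(a)]);n=np.array([-u[1],u[0]]);return [*(post+r*u+off*n),z]
E
python3 -c "
from h import *
to(arm(.122,off=.05),187)"
```

```text
t 1.1 tcp [0.4544 0.3298 0.2265] yaw 158.44 F [-0.72  0.31 -0.16] q6 -0.76 gap -0.001 tilt [-0.001 -0.001 -1.   ]
travel [-263.  -135.7   -1. ] rotz -28.56
```

Call:
send_rows(
  motion=[
    {"gripper": 0, "travel": [-15, -8, 0], "rotation": [0, 0, 0]},
    {"gripper": 0, "travel": [-30, -15, 0], "rotation": [0, 0, 0]},
    {"gripper": 0, "travel": [-30, -15, 0], "rotation": [0, 0, 0]},
    {"gripper": 0, "travel": [-30, -15, 0], "rotation": [0, 0, 0]},
    {"gripper": 0, "travel": [-30, -15, 0], "rotation": [0, 0, 0]},
    {"gripper": 0, "travel": [-30, -15, 0], "rotation": [0, 0, 0]},
    {"gripper": 0, "travel": [-30, -15, 0], "rotation": [0, 0, 0]},
    {"gripper": 0, "travel": [-30, -15, 0], "rotation": [0, 0, 0]},
    {"gripper": 0, "travel": [-25, -7, 0], "rotation": [0, 0, 0]},
    {"gripper": 0, "travel": [-13, 0, 0], "rotation": [0, 0, 0]},
    {"gripper": 0, "travel": [0, 0, 0], "rotation": [0, 0, -3.5]},
    {"gripper": 0, "travel": [0, 0, 0], "rotation": [0, 0, -7]},
  ],
)

```text
t: 2.1
tcp_pos: [0.6532, 0.1254, 0.2256]
tool_rot: [0.093, 0.996, 0.0, -0.001]
force: [0.4, -0.3, -0.0]
finger_gap: 0.0
```

Call:
send_rows(
  motion=[
    {"gripper": 0, "travel": [0, 0, 0], "rotation": [0, 0, -7]},
    {"gripper": 0, "travel": [0, 0, 0], "rotation": [0, 0, -7]},
    {"gripper": 0, "travel": [0, 0, 0], "rotation": [0, 0, -4]},
    {"gripper": 0, "travel": [0, 0, 0], "rotation": [0, 0, 0]},
    {"gripper": 0, "travel": [0, 0, 0], "rotation": [0, 0, 0]},
  ],
)

```text
t: 2.52
tcp_pos: [0.6525, 0.1262, 0.2262]
tool_rot: [-0.062, 0.998, 0.0, -0.001]
force: [-0.8, -1.0, 0.8]
finger_gap: -0.001
```

```bash
python3 -c "
from h import *
to(arm(.122,off=.02),187)
im=snap('scene','sc2.png')
cv2.imwrite('pics/sc2c.png',cv2.resize(cv2.imread('pics/sc2.png')[80:330,230:530],None,fx=2,fy=2,interpolation=cv2.INTER_CUBIC))"
```

```text
t 2.52 tcp [0.6525 0.1262 0.2262] yaw -172.87 F [-0.77 -1.    0.78] q6 -1.67 gap -0.001 tilt [ 0.001  0.    -1.   ]
travel [  5.8 -48.7  -1.8] rotz 0.13
```

View pics/sc2c.png

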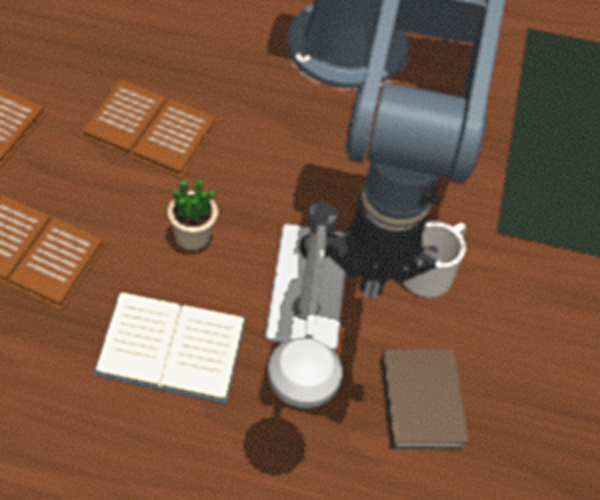

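The crop shows the shut fingers left of the bar, at crop (370,285). The gripper's knuckles stick out sideways over the bar at about (340,245). I'll turn 90° so the knuckles lie along the bar and the narrow side of the fingertip does the pushing, and raise slightly.

Call:
send_rows(
  motion=[
    {"gripper": 0, "travel": [0, 0, -1], "rotation": [0, 0, 6]},
    {"gripper": 0, "travel": [0, 0, -1], "rotation": [0, 0, 7]},
    {"gripper": 0, "travel": [0, 0, -1], "rotation": [0, 0, 7]},
    {"gripper": 0, "travel": [0, 0, -1], "rotation": [0, 0, 7]},
    {"gripper": 0, "travel": [0, 0, 0], "rotation": [0, 0, 7]},
    {"gripper": 0, "travel": [0, 0, 0], "rotation": [0, 0, 7]},
    {"gripper": 0, "travel": [0, 0, 0], "rotation": [0, 0, 7]},
    {"gripper": 0, "travel": [0, 0, 0], "rotation": [0, 0, 7]},
    {"gripper": 0, "travel": [0, 0, 0], "rotation": [0, 0, 7]},
    {"gripper": 0, "travel": [0, 0, 0], "rotation": [0, 0, 7]},
    {"gripper": 0, "travel": [0, 0, 0], "rotation": [0, 0, 7]},
    {"gripper": 0, "travel": [0, 0, 0], "rotation": [0, 0, 7]},
  ],
)

```text
t: 3.57
tcp_pos: [0.6528, 0.1256, 0.2305]
tool_rot: [0.617, 0.787, -0.0, -0.0]
force: [0.9, -1.3, -0.1]
finger_gap: 0.005
```

Call:
send_rows(
  motion=[
    {"gripper": 0, "travel": [0, 0, 0], "rotation": [0, 0, 6]},
    {"gripper": 0, "travel": [0, 0, 0], "rotation": [0, 0, 1]},
    {"gripper": 0, "travel": [0, 0, 0], "rotation": [0, 0, 0]},
    {"gripper": 0, "travel": [0, 0, 0], "rotation": [0, 0, 0]},
  ],
)

```text
t: 3.9
tcp_pos: [0.653, 0.1254, 0.2306]
tool_rot: [0.661, 0.751, -0.0, -0.0]
force: [0.4, 0.7, -0.4]
finger_gap: -0.0
```

```bash
python3 -c "
from h import *
to(arm(.122,off=.016,z=.232),97)"
```

```text
t 3.9 tcp [0.653  0.1254 0.2306] yaw 97.3 F [ 0.42  0.66 -0.41] q6 -0.11 gap -0.0 tilt [ 0. -0. -1.]
travel [-51.9  -6.3  -1.4] rotz 0.3
```

Call:
send_rows(
  motion=[
    {"gripper": 0, "travel": [-10, -1, 0], "rotation": [0, 0, 0]},
    {"gripper": 0, "travel": [-15, -1, 0], "rotation": [0, 0, 0]},
    {"gripper": 0, "travel": [-11, -1, 0], "rotation": [0, 0, 0]},
    {"gripper": 0, "travel": [-5, -1, 0], "rotation": [0, 0, 0]},
    {"gripper": 0, "travel": [-5, 0, 0], "rotation": [0, 0, 0]},
    {"gripper": 0, "travel": [-5, 0, 0], "rotation": [0, 0, 0]},
    {"gripper": 0, "travel": [-5.6, 0.7, 0], "rotation": [0, 0, 3]},
    {"gripper": 0, "travel": [-5.6, 0.7, 0], "rotation": [0, 0, 3]},
    {"gripper": 0, "travel": [0, 0, 0], "rotation": [0, 0, 0]},
    {"gripper": 0, "travel": [0, 0, 0], "rotation": [0, 0, 0]},
  ],
)

```text
t: 4.73
tcp_pos: [0.6581, 0.0629, 0.2307]
tool_rot: [0.699, 0.715, 0.0, -0.0]
force: [-0.0, -0.7, 1.5]
finger_gap: 0.0
```

```bash
python3 -c "
from h import *
to(arm(.122-.105,off=.016,z=.232),91)
snap('top','t3.png')
im=cv2.imread('pics/t3.png')[120:260,195:355];cv2.imwrite('pics/c3.png',cv2.resize(im,None,fx=4.28,fy=4.28,interpolation=cv2.INTER_CUBIC)[:600])"
```

```text
t 4.73 tcp [0.6581 0.0629 0.2307] yaw 91.24 F [-0.01 -0.68  1.47] q6 -0.1 gap 0.0 tilt [ 0. -0. -1.]
travel [-0.6 -2.4 -1.3] rotz 0.24
```

View pics/c3.png

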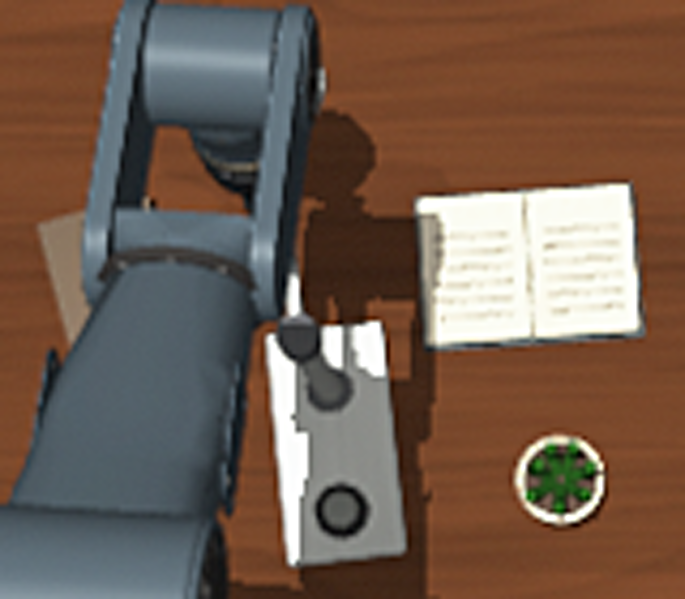

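The top view is hidden by the robot. The plate corners haven't changed, so the base has not moved. I'll keep pushing round the arc and check with the scene camera.

Call:
send_rows(
  motion=[
    {"gripper": 0, "travel": [-5.6, 0.5, 0], "rotation": [0, 0, 3]},
    {"gripper": 0, "travel": [-5.6, 0.5, 0], "rotation": [0, 0, 3]},
    {"gripper": 0, "travel": [-5.6, 0.5, 0], "rotation": [0, 0, 3]},
    {"gripper": 0, "travel": [-5.6, 0.5, 0], "rotation": [0, 0, 3]},
    {"gripper": 0, "travel": [-5.6, 0.5, 0], "rotation": [0, 0, 3]},
    {"gripper": 0, "travel": [-5.6, 0.7, 0], "rotation": [0, 0, 3]},
    {"gripper": 0, "travel": [-5.6, 0.7, 0], "rotation": [0, 0, 3]},
    {"gripper": 0, "travel": [-5.6, 0.7, 0], "rotation": [0, 0, 3]},
    {"gripper": 0, "travel": [-5.6, 0.7, 0], "rotation": [0, 0, 3]},
    {"gripper": 0, "travel": [-5.6, 0.7, 0], "rotation": [0, 0, 3]},
    {"gripper": 0, "travel": [-5.6, 0.7, 0], "rotation": [0, 0, 3]},
    {"gripper": 0, "travel": [-5.6, 0.7, 0], "rotation": [0, 0, 3]},
  ],
)

```text
t: 5.78
tcp_pos: [0.6474, -0.0023, 0.2307]
tool_rot: [0.886, 0.463, 0.0, -0.0]
force: [-0.3, -0.3, 0.2]
finger_gap: 0.003
```

Call:
send_rows(
  motion=[
    {"gripper": 0, "travel": [-5.6, 0.7, 0], "rotation": [0, 0, 3]},
    {"gripper": 0, "travel": [-5.6, 0.7, 0], "rotation": [0, 0, 3]},
    {"gripper": 0, "travel": [-5.6, 0.7, 0], "rotation": [0, 0, 3]},
    {"gripper": 0, "travel": [-3, 0.4, 0], "rotation": [0, 0, 2]},
    {"gripper": 0, "travel": [0, 0, 0], "rotation": [0, 0, 0]},
    {"gripper": 0, "travel": [0, 0, 0], "rotation": [0, 0, 0]},
  ],
)

```text
t: 6.28
tcp_pos: [0.6371, -0.0193, 0.2308]
tool_rot: [0.926, 0.377, 0.0, -0.0]
force: [-0.7, -0.1, -0.5]
finger_gap: 0.002
```

```bash
python3 -c "
from h import *
to(arm(-1.012,off=.016,z=.232),90-58)
d=manip.sense()['tcp_pos'][:2]-post;r=np.hypot(*d);print('bar angle est',np.arctan2(d[1],d[0])-np.arcsin(.016/r),r)
snap('scene','s4.png')
for a in(-.8,-.85,-.9,-.95,-1.012):print(a,np.round(px('scene',arm(a,.207,0,.253))))
cv2.imwrite('pics/s4c.png',cv2.resize(cv2.imread('pics/s4.png')[130:330,230:480],None,fx=3,fy=3,interpolation=cv2.INTER_CUBIC))"
```

```text
t 6.28 tcp [ 0.6371 -0.0193  0.2308] yaw 44.3 F [-0.69 -0.1  -0.46] q6 0.59 gap 0.002 tilt [ 0. -0. -1.]
travel [-23.8   0.2  -1.2] rotz 12.3
bar angle est -0.7876628584954553 0.10720004078781976
-0.8 [316. 217.]
-0.85 [314. 214.]
-0.9 [313. 211.]
-0.95 [311. 207.]
-1.012 [310. 203.]
```

View pics/s4c.png

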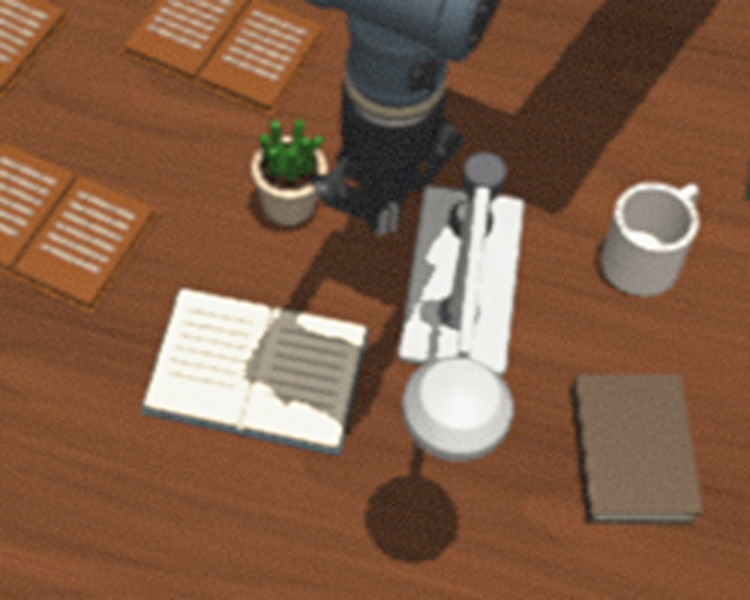

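The scene crop shows the lamp arm still at its starting angle: the head is at crop (460,400), which is full (383,263). The finger is at (358,202), already on the other side of the bar. It must have passed over or under, so I'll check the heights.

```bash
python3 -c "
from h import *
print('tcp',px('scene',manip.sense()['tcp_pos']))
print('head',px('scene',arm(.122,.207,0,.253)),px('scene',arm(.122,.207,0,.212)))
print('collar',px('scene',[*post,.255]),'mid',px('scene',arm(.122,.105,0,.25)))
# head from both views: triangulate
def ray(n,u,v):
    c=manip.calibration(n);T=np.array(c['cam_to_world']);d=T[:3,:3]@np.array([(u-c['cx'])/c['fx'],(v-c['cy'])/c['fy'],1]);return T[:3,3],d/np.linalg.norm(d)
def tri(a,b):
    o1,d1=ray('top',*a);o2,d2=ray('scene',*b)
    A=np.c_[d1,-d2];s=np.linalg.lstsq(A,o2-o1,rcond=None)[0];p,q=o1+s[0]*d1,o2+s[1]*d2;print((p+q)/2,np.linalg.norm(p-q))
tri((195+268/4.28,120+70/4.28),(230+460/3,130+392/3))
tri((195+298/4.28,120+336/4.28),(230+485/3,130+172/3))
tri((195+530/4.28,120+266/4.28),(230+254/3,130+368/3))
"
```

```text
tcp [np.float64(355.9167856371724), np.float64(211.12121031999231)]
head [np.float64(381.2156005665752), np.float64(257.3855472410563)] [np.float64(379.62449181518747), np.float64(265.4797312705939)]
collar [np.float64(389.58613012456493), np.float64(184.12109650631095)] mid [np.float64(385.3719504868995), np.float64(220.45137011736438)]
[0.75946205 0.07334197 0.244694  ] 0.005387657680485517
[0.55194284 0.0485288  0.24412269] 0.005232927897325199
[ 0.66023558 -0.12455594 -0.00135065] 0.003524507647477031
```

The finger seems to have gone just over the bar: its visible tip is about 4 px (15-20 mm) above the projected TCP. The lamp hasn't moved. I'll rise, return to the left side, go about 18 mm lower, and check with a picture before pushing far.

Call:
send_rows(
  motion=[
    {"gripper": 0, "travel": [0, 0, -25], "rotation": [0, 0, 0]},
    {"gripper": 0, "travel": [0, 0, -30], "rotation": [0, 0, 0]},
    {"gripper": 0, "travel": [0, 0, -20], "rotation": [0, 0, -3]},
    {"gripper": 0, "travel": [20, -18, 0], "rotation": [0, 0, 0]},
    {"gripper": 0, "travel": [25, -20, 0], "rotation": [0, 0, 0]},
    {"gripper": 0, "travel": [25, -20, 0], "rotation": [0, 0, 0]},
    {"gripper": 0, "travel": [25, -20, 0], "rotation": [0, 0, 0]},
    {"gripper": 0, "travel": [13, -6, 0], "rotation": [0, 0, 0]},
    {"gripper": 0, "travel": [0, 0, 0], "rotation": [0, 0, -5]},
    {"gripper": 0, "travel": [0, 0, 0], "rotation": [0, 0, -7]},
    {"gripper": 0, "travel": [0, 0, 0], "rotation": [0, 0, -7]},
    {"gripper": 0, "travel": [0, 0, 0], "rotation": [0, 0, -7]},
  ],
)

```text
t: 7.33
tcp_pos: [0.6491, 0.1167, 0.3055]
tool_rot: [0.801, 0.599, -0.0, 0.0]
force: [-0.6, 0.3, 0.2]
finger_gap: 0.0
```

Call:
send_rows(
  motion=[
    {"gripper": 0, "travel": [0, 0, 0], "rotation": [0, 0, -7]},
    {"gripper": 0, "travel": [0, 0, 0], "rotation": [0, 0, -7]},
    {"gripper": 0, "travel": [0, 0, 0], "rotation": [0, 0, -7]},
    {"gripper": 0, "travel": [0, 0, 0], "rotation": [0, 0, -3]},
    {"gripper": 0, "travel": [0, 0, 0], "rotation": [0, 0, 0]},
    {"gripper": 0, "travel": [0, 0, 0], "rotation": [0, 0, 0]},
  ],
)

```text
t: 7.83
tcp_pos: [0.6491, 0.1164, 0.3056]
tool_rot: [0.662, 0.75, -0.0, 0.0]
force: [0.5, -0.1, 0.0]
finger_gap: -0.0
```

```bash
python3 -c "
from h import *
to(arm(.122,off=.05,z=.212),97)"
```

```text
t 7.83 tcp [0.6491 0.1164 0.3056] yaw 97.13 F [ 0.47 -0.08  0.  ] q6 -0.12 gap -0.0 tilt [-0. -0. -1.]
travel [-9.4 -1.1 93.6] rotz 0.13
```

Call:
send_rows(
  motion=[
    {"gripper": 0, "travel": [0, 0, 20], "rotation": [0, 0, 0]},
    {"gripper": 0, "travel": [0, 0, 25], "rotation": [0, 0, 0]},
    {"gripper": 0, "travel": [0, 0, 25], "rotation": [0, 0, 0]},
    {"gripper": 0, "travel": [0, 0, 24], "rotation": [0, 0, 0]},
    {"gripper": 0, "travel": [-10, 0, 0], "rotation": [0, 0, 0]},
    {"gripper": 0, "travel": [-15, 0, 0], "rotation": [0, 0, 0]},
    {"gripper": 0, "travel": [-8, 0, 0], "rotation": [0, 0, 0]},
    {"gripper": 0, "travel": [-5, 0, 0], "rotation": [0, 0, 0]},
    {"gripper": 0, "travel": [-5, 0, 0], "rotation": [0, 0, 0]},
    {"gripper": 0, "travel": [-5.6, 0.7, 0], "rotation": [0, 0, 3]},
    {"gripper": 0, "travel": [-5.6, 0.7, 0], "rotation": [0, 0, 3]},
    {"gripper": 0, "travel": [-5.6, 0.7, 0], "rotation": [0, 0, 3]},
  ],
)

```text
t: 8.83
tcp_pos: [0.6586, 0.0572, 0.2138]
tool_rot: [0.719, 0.695, 0.001, 0.001]
force: [-0.7, 1.0, 2.7]
finger_gap: 0.003
```

Call:
send_rows(
  motion=[
    {"gripper": 0, "travel": [-5.6, 0.7, 0], "rotation": [0, 0, 3]},
    {"gripper": 0, "travel": [-5.6, 0.7, 0], "rotation": [0, 0, 3]},
    {"gripper": 0, "travel": [0, 0, 0], "rotation": [0, 0, 0]},
    {"gripper": 0, "travel": [0, 0, 0], "rotation": [0, 0, 0]},
  ],
)

```text
t: 9.17
tcp_pos: [0.659, 0.0455, 0.2129]
tool_rot: [0.753, 0.658, 0.001, 0.001]
force: [-0.7, -0.8, 0.5]
finger_gap: -0.005
```

```bash
python3 -c "
from h import *
to(arm(-1.012,off=.016,z=.212),32)
d=manip.sense()['tcp_pos'][:2]-post;r=np.hypot(*d);print('bar angle est',np.arctan2(d[1],d[0])-np.arcsin(.016/r),r)
snap('scene','s5.png')
a=cv2.imread('pics/s5.png')[130:330,260:450];cv2.imwrite('pics/s5c.png',cv2.resize(a,None,fx=3,fy=3,interpolation=cv2.INTER_CUBIC))"
```

```text
t 9.17 tcp [0.659  0.0455 0.2129] yaw 82.23 F [-0.74 -0.85  0.54] q6 0.04 gap -0.005 tilt [-0.     0.002 -1.   ]
travel [-86.  -27.4   0.8] rotz 50.23
bar angle est -0.13939153923163564 0.10798962716671874
```

View pics/s5c.png

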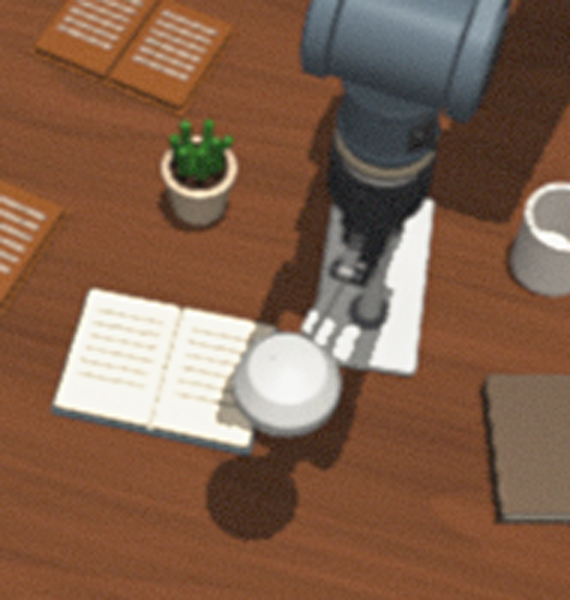

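The scene crop shows the head swung to crop (288,378), full about (356,256). The arm is moving now and the base is in place.

```bash
python3 -c "
from h import *
for a in(.122,0,-.14,-.2,-.25,-.3,-.4,-.8,-.9,-1.012,-1.1):print(a,np.round(px('scene',arm(a,.207,0,.24))))
print(px('scene',[.657,-.1255,.015]))
"
```

```text
0.122 [381. 260.]
0 [370. 258.]
-0.14 [358. 254.]
-0.2 [353. 252.]
-0.25 [349. 250.]
-0.3 [345. 248.]
-0.4 [338. 243.]
-0.8 [316. 220.]
-0.9 [313. 214.]
-1.012 [310. 206.]
-1.1 [308. 200.]
[np.float64(313.97098015637584), np.float64(248.8460907198212)]
```

The arm is at about -0.15 rad, which matches the TCP-based estimate of -0.14. I'll continue along the arc and stop slightly short.

Call:
send_rows(
  motion=[
    {"gripper": 0, "travel": [-5.6, 0.6, 0], "rotation": [0, 0, 3]},
    {"gripper": 0, "travel": [-5.6, 0.6, 0], "rotation": [0, 0, 3]},
    {"gripper": 0, "travel": [-5.6, 0.6, 0], "rotation": [0, 0, 3]},
    {"gripper": 0, "travel": [-5.6, 0.6, 0], "rotation": [0, 0, 3]},
    {"gripper": 0, "travel": [-5.6, 0.6, 0], "rotation": [0, 0, 3]},
    {"gripper": 0, "travel": [-5.6, 0.7, 0], "rotation": [0, 0, 3]},
    {"gripper": 0, "travel": [-5.6, 0.7, 0], "rotation": [0, 0, 3]},
    {"gripper": 0, "travel": [-5.6, 0.7, 0], "rotation": [0, 0, 3]},
    {"gripper": 0, "travel": [-5.6, 0.7, 0], "rotation": [0, 0, 3]},
    {"gripper": 0, "travel": [-5.6, 0.7, 0], "rotation": [0, 0, 3]},
    {"gripper": 0, "travel": [-5.6, 0.7, 0], "rotation": [0, 0, 3]},
    {"gripper": 0, "travel": [-5.6, 0.7, 0], "rotation": [0, 0, 3]},
  ],
)

```text
t: 10.22
tcp_pos: [0.6383, -0.0166, 0.2119]
tool_rot: [0.92, 0.392, 0.001, -0.0]
force: [0.8, 1.8, -0.1]
finger_gap: 0.002
```

Call:
send_rows(
  motion=[
    {"gripper": 0, "travel": [-5.6, 0.7, 0], "rotation": [0, 0, 3]},
    {"gripper": 0, "travel": [-4, 0.5, 0], "rotation": [0, 0, 2]},
    {"gripper": 0, "travel": [-3, 0.3, 0], "rotation": [0, 0, 1.5]},
    {"gripper": 0, "travel": [-2, 0.2, 0], "rotation": [0, 0, 1]},
    {"gripper": 0, "travel": [0, 0, 0], "rotation": [0, 0, 0]},
    {"gripper": 0, "travel": [0, 0, 0], "rotation": [0, 0, 0]},
  ],
)

```text
t: 10.72
tcp_pos: [0.6288, -0.0288, 0.2118]
tool_rot: [0.943, 0.332, -0.0, 0.0]
force: [0.2, 0.1, 0.2]
finger_gap: 0.0
```

```bash
python3 -c "
from h import *
to(arm(-1.012,off=.016,z=.212),32)
d=manip.sense()['tcp_pos'][:2]-post;r=np.hypot(*d);print('bar angle est',np.arctan2(d[1],d[0])-np.arcsin(.016/r),r)
snap('top','t6.png')
a=cv2.imread('pics/t6.png')[120:260,195:355];cv2.imwrite('pics/c6.png',cv2.resize(a,None,fx=4.28,fy=4.28,interpolation=cv2.INTER_CUBIC)[:600])"
```

```text
t 10.72 tcp [ 0.6288 -0.0288  0.2118] yaw 38.75 F [0.16 0.1  0.25] q6 0.67 gap 0.0 tilt [-0.     0.001 -1.   ]
travel [-11.2   0.3  -0.2] rotz 6.75
bar angle est -0.9060767382111907 0.10690132134631539
```

View pics/c6.png

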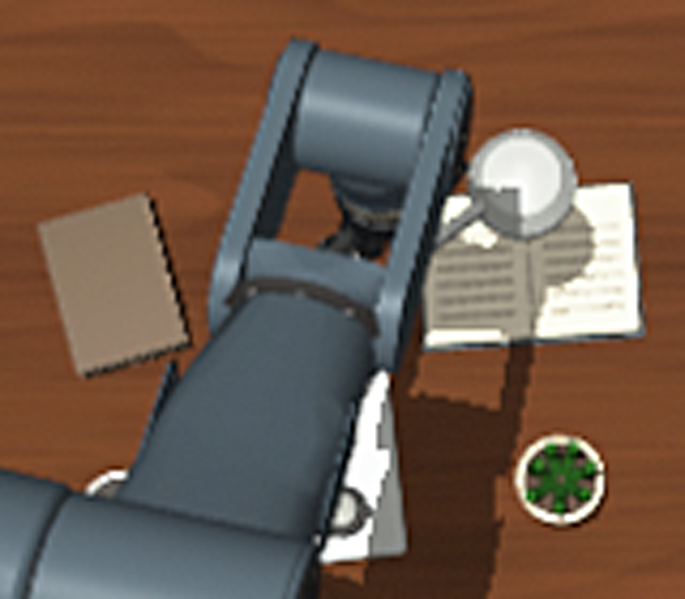

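The head is visible at crop (522,181), near the book's far edge because of the camera's perspective. I'll work out the arm angle and where the head should appear when it is on target.

```bash
python3 -c "
from h import *
h=w('top',195+522/4.28,120+181/4.28,.24)[:2];d=h-post;print(h,np.arctan2(d[1],d[0]),np.hypot(*d))
b=np.array([.6573,-.1255]);e=b-post;print(np.arctan2(e[1],e[0]))
for a in(-.9,-.95,-1.012):print(a,(np.array(px('top',arm(a,.207,0,.24)))-[195,120])*4.28)
"
```

```text
[ 0.67095938 -0.12262639] -0.9482392652009819 0.20572185666760884
-1.0119855390780659
-0.9 [515.33380908 169.97529037]
-0.95 [523.6423042  180.40630479]
-1.012 [533.19898842 193.90906342]
```

The arm is at -0.948 and the target is -1.012, so about 3.7° (7 mm) is left.

Call:
send_rows(
  motion=[
    {"gripper": 0, "travel": [-2, 0.2, 0], "rotation": [0, 0, 1]},
    {"gripper": 0, "travel": [-2, 0.2, 0], "rotation": [0, 0, 1]},
    {"gripper": 0, "travel": [-1.6, 0.2, 0], "rotation": [0, 0, 1]},
    {"gripper": 0, "travel": [-1.3, 0.2, 0], "rotation": [0, 0, 0.7]},
    {"gripper": 0, "travel": [0, 0, 0], "rotation": [0, 0, 0]},
    {"gripper": 0, "travel": [0, 0, 0], "rotation": [0, 0, 0]},
    {"gripper": 0, "travel": [6, 0, 0], "rotation": [0, 0, 0]},
    {"gripper": 0, "travel": [15, 0, 0], "rotation": [0, 0, 0]},
    {"gripper": 0, "travel": [20, 0, 0], "rotation": [0, 0, 0]},
    {"gripper": 0, "travel": [0, 0, -20], "rotation": [0, 0, 0]},
    {"gripper": 0, "travel": [0, 0, -40], "rotation": [0, 0, 0]},
    {"gripper": 0, "travel": [0, 0, -40], "rotation": [0, 0, 0]},
  ],
)

```text
t: 11.77
tcp_pos: [0.6564, -0.0093, 0.3104]
tool_rot: [0.954, 0.301, -0.003, -0.001]
force: [0.4, -0.5, 1.6]
finger_gap: 0.003
```

```bash
python3 -c "
from h import *
to([.4465,.0325,.32],90)"
```

```text
t 11.77 tcp [ 0.6564 -0.0093  0.3104] yaw 35.04 F [ 0.4  -0.47  1.61] q6 0.78 gap 0.003 tilt [-0.004 -0.004 -1.   ]
travel [-147.9 -154.8   -8.3] rotz -54.96
```

Call:
send_rows(
  motion=[
    {"gripper": 0, "travel": [0, 0, -8], "rotation": [0, 0, 0]},
    {"gripper": 0, "travel": [-10, -10, 0], "rotation": [0, 0, 0]},
    {"gripper": 0, "travel": [-20, -21, 0], "rotation": [0, 0, 0]},
    {"gripper": 0, "travel": [-20, -21, 0], "rotation": [0, 0, 0]},
    {"gripper": 0, "travel": [-20, -21, 0], "rotation": [0, 0, 0]},
    {"gripper": 0, "travel": [-20, -21, 0], "rotation": [0, 0, 0]},
    {"gripper": 0, "travel": [-20, -21, 0], "rotation": [0, 0, 0]},
    {"gripper": 0, "travel": [-20, -21, 0], "rotation": [0, 0, 0]},
    {"gripper": 0, "travel": [-18, -19, 0], "rotation": [0, 0, 0]},
    {"gripper": 0, "travel": [0, 0, 0], "rotation": [0, 0, 0]},
    {"gripper": 0, "travel": [0, 0, 0], "rotation": [0, 0, 0]},
  ],
)

```text
t: 12.68
tcp_pos: [0.4465, 0.0325, 0.3202]
tool_rot: [0.954, 0.301, 0.001, 0.0]
force: [0.8, 0.4, -0.1]
finger_gap: 0.0
```

```bash
python3 -c "
from h import *
to([.4465,.0325,.05],35)
snap('top','t7.png')
a=cv2.imread('pics/t7.png')[120:260,195:355];cv2.imwrite('pics/c7.png',cv2.resize(a,None,fx=4.28,fy=4.28,interpolation=cv2.INTER_CUBIC)[:600])"
```

```text
t 12.68 tcp [0.4465 0.0325 0.3202] yaw 35.03 F [ 0.76  0.38 -0.09] q6 0.78 gap 0.0 tilt [ 0.001  0.001 -1.   ]
travel [-2.000e-01 -3.000e-01  2.702e+02] rotz 0.03
```

View pics/c7.png

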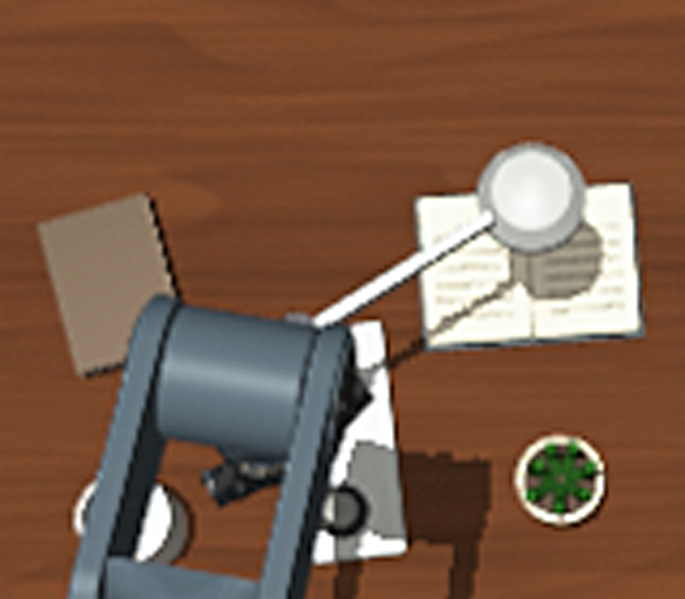

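The head is at crop (531,193), against the predicted on-target position of (533,194). The plate corners, mug, plant and closed book look unchanged. Now I'll go down to the button.

Call:
send_rows(
  motion=[
    {"gripper": 0, "travel": [0, 0, 15], "rotation": [0, 0, 0]},
    {"gripper": 0, "travel": [0, 0, 30], "rotation": [0, 0, 0]},
    {"gripper": 0, "travel": [0, 0, 35], "rotation": [0, 0, 0]},
    {"gripper": 0, "travel": [0, 0, 35], "rotation": [0, 0, 0]},
    {"gripper": 0, "travel": [0, 0, 35], "rotation": [0, 0, 0]},
    {"gripper": 0, "travel": [0, 0, 35], "rotation": [0, 0, 0]},
    {"gripper": 0, "travel": [0, 0, 35], "rotation": [0, 0, 0]},
    {"gripper": 0, "travel": [0, 0, 20], "rotation": [0, 0, 0]},
    {"gripper": 0, "travel": [0, 0, 15], "rotation": [0, 0, 0]},
    {"gripper": 0, "travel": [0, 0, 5], "rotation": [0, 0, 0]},
    {"gripper": 0, "travel": [0, 0, 0], "rotation": [0, 0, 0]},
    {"gripper": 0, "travel": [0, 0, 0], "rotation": [0, 0, 0]},
  ],
)

```text
t: 13.73
tcp_pos: [0.4485, 0.0318, 0.0597]
tool_rot: [0.954, 0.301, 0.0, 0.0]
force: [0.1, 0.3, 0.7]
finger_gap: -0.001
```

```bash
python3 -c "
from h import *
to([.4465,.0325,.03],35)
snap('scene','s8.png')
a=cv2.imread('pics/s8.png')[130:280,300:480];cv2.imwrite('pics/s8c.png',cv2.resize(a,None,fx=4,fy=4,interpolation=cv2.INTER_CUBIC))"
```

```text
t 13.73 tcp [0.4485 0.0318 0.0597] yaw 34.99 F [0.12 0.26 0.67] q6 0.78 gap -0.001 tilt [ 0.001  0.001 -1.   ]
travel [-1.3 -1.7 29.7] rotz -0.01
```

View pics/s8c.png

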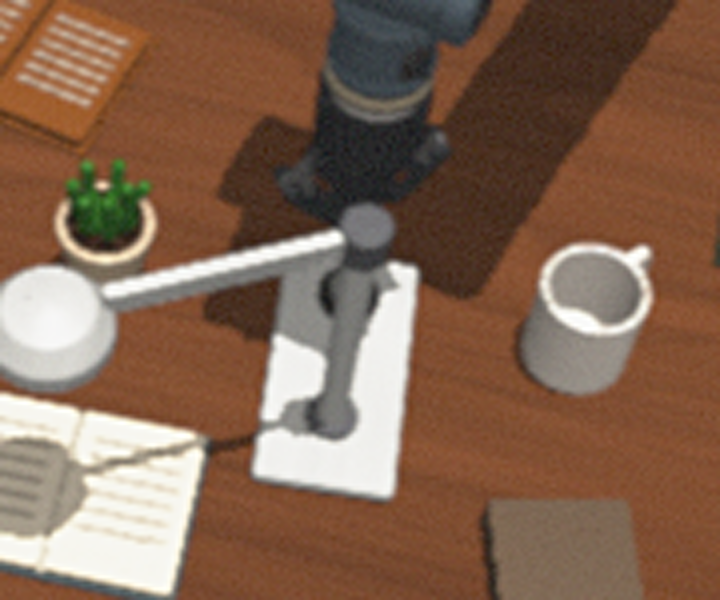

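The tip is behind the post in this view, over the button and clear of everything. I'll press slowly, watching the force.

Call:
send_rows(
  motion=[
    {"gripper": 0, "travel": [-1, -1.5, 3], "rotation": [0, 0, 0]},
    {"gripper": 0, "travel": [0, 0, 3], "rotation": [0, 0, 0]},
    {"gripper": 0, "travel": [0, 0, 3], "rotation": [0, 0, 0]},
    {"gripper": 0, "travel": [0, 0, 3], "rotation": [0, 0, 0]},
    {"gripper": 0, "travel": [0, 0, 2], "rotation": [0, 0, 0]},
    {"gripper": 0, "travel": [0, 0, 2], "rotation": [0, 0, 0]},
    {"gripper": 0, "travel": [0, 0, 2], "rotation": [0, 0, 0]},
    {"gripper": 0, "travel": [0, 0, 0], "rotation": [0, 0, 0]},
    {"gripper": 0, "travel": [0, 0, 0], "rotation": [0, 0, 0]},
  ],
)

```text
t: 14.53
tcp_pos: [0.4454, 0.0328, 0.0415]
tool_rot: [0.954, 0.301, -0.0, -0.0]
force: [-0.4, -0.7, 0.4]
finger_gap: -0.001
```

Call:
send_rows(
  motion=[
    {"gripper": 0, "travel": [0, 0, 2], "rotation": [0, 0, 0]},
    {"gripper": 0, "travel": [0, 0, 2], "rotation": [0, 0, 0]},
    {"gripper": 0, "travel": [0, 0, 0], "rotation": [0, 0, 0]},
    {"gripper": 0, "travel": [0, 0, 0], "rotation": [0, 0, 0]},
  ],
)

```text
t: 14.87
tcp_pos: [0.4454, 0.0328, 0.0376]
tool_rot: [0.954, 0.301, -0.0, -0.0]
force: [-0.5, 0.2, -0.5]
finger_gap: -0.001
```

Call:
send_rows(
  motion=[
    {"gripper": 0, "travel": [0, 0, 2], "rotation": [0, 0, 0]},
    {"gripper": 0, "travel": [0, 0, 2], "rotation": [0, 0, 0]},
    {"gripper": 0, "travel": [0, 0, 2], "rotation": [0, 0, 0]},
    {"gripper": 0, "travel": [0, 0, 0], "rotation": [0, 0, 0]},
    {"gripper": 0, "travel": [0, 0, 0], "rotation": [0, 0, 0]},
  ],
)

```text
t: 15.28
tcp_pos: [0.4454, 0.0328, 0.0315]
tool_rot: [0.954, 0.301, -0.0, -0.0]
force: [0.8, 1.2, 0.3]
finger_gap: 0.003
```

Call:
send_rows(
  motion=[
    {"gripper": 0, "travel": [0, 0, 2], "rotation": [0, 0, 0]},
    {"gripper": 0, "travel": [0, 0, 0], "rotation": [0, 0, 0]},
    {"gripper": 0, "travel": [0, 0, 0], "rotation": [0, 0, 0]},
  ],
)

```text
t: 15.53
tcp_pos: [0.4455, 0.0328, 0.0296]
tool_rot: [0.954, 0.301, -0.0, -0.0]
force: [0.6, 1.0, 0.6]
finger_gap: 0.005
```

Call:
send_rows(
  motion=[
    {"gripper": 0, "travel": [0, 0, 2], "rotation": [0, 0, 0]},
    {"gripper": 0, "travel": [0, 0, 0], "rotation": [0, 0, 0]},
    {"gripper": 0, "travel": [0, 0, 0], "rotation": [0, 0, 0]},
  ],
)

```text
t: 15.78
tcp_pos: [0.4455, 0.0328, 0.0276]
tool_rot: [0.954, 0.301, -0.0, -0.0]
force: [0.2, -1.0, -0.2]
finger_gap: 0.001
```

Call:
send_rows(
  motion=[
    {"gripper": 0, "travel": [0, 0, 2], "rotation": [0, 0, 0]},
    {"gripper": 0, "travel": [0, 0, 0], "rotation": [0, 0, 0]},
    {"gripper": 0, "travel": [0, 0, 0], "rotation": [0, 0, 0]},
  ],
)

```text
t: 16.03
tcp_pos: [0.4455, 0.0328, 0.0256]
tool_rot: [0.954, 0.301, -0.0, -0.0]
force: [-0.1, -0.6, 1.2]
finger_gap: -0.0
```

Call:
send_rows(
  motion=[
    {"gripper": 0, "travel": [0, 0, 2], "rotation": [0, 0, 0]},
    {"gripper": 0, "travel": [0, 0, 0], "rotation": [0, 0, 0]},
    {"gripper": 0, "travel": [0, 0, 0], "rotation": [0, 0, 0]},
  ],
)

```text
t: 16.28
tcp_pos: [0.4454, 0.0328, 0.0236]
tool_rot: [0.954, 0.301, -0.0, -0.0]
force: [-1.2, 0.6, -0.0]
finger_gap: -0.001
```

Call:
send_rows(
  motion=[
    {"gripper": 0, "travel": [0, 0, 2], "rotation": [0, 0, 0]},
    {"gripper": 0, "travel": [0, 0, 0], "rotation": [0, 0, 0]},
    {"gripper": 0, "travel": [0, 0, 0], "rotation": [0, 0, 0]},
  ],
)

```text
t: 16.53
tcp_pos: [0.4455, 0.0328, 0.0216]
tool_rot: [0.954, 0.301, -0.0, -0.0]
force: [-0.2, 0.3, 0.3]
finger_gap: -0.005
```

Call:
send_rows(
  motion=[
    {"gripper": 0, "travel": [0, 0, 2], "rotation": [0, 0, 0]},
    {"gripper": 0, "travel": [0, 0, 0], "rotation": [0, 0, 0]},
    {"gripper": 0, "travel": [0, 0, 0], "rotation": [0, 0, 0]},
  ],
)

```text
t: 16.78
tcp_pos: [0.4455, 0.0328, 0.0196]
tool_rot: [0.954, 0.301, -0.0, -0.0]
force: [-0.9, -0.1, -0.6]
finger_gap: 0.001
```

Call:
send_rows(
  motion=[
    {"gripper": 0, "travel": [0, 0, 2], "rotation": [0, 0, 0]},
    {"gripper": 0, "travel": [0, 0, 0], "rotation": [0, 0, 0]},
    {"gripper": 0, "travel": [0, 0, 0], "rotation": [0, 0, 0]},
  ],
)

```text
t: 17.03
tcp_pos: [0.4454, 0.0328, 0.0176]
tool_rot: [0.954, 0.301, -0.0, -0.0]
force: [-1.2, -0.1, -0.3]
finger_gap: 0.002
```

Call:
send_rows(
  motion=[
    {"gripper": 0, "travel": [0, 0, 2], "rotation": [0, 0, 0]},
    {"gripper": 0, "travel": [0, 0, 0], "rotation": [0, 0, 0]},
    {"gripper": 0, "travel": [0, 0, 0], "rotation": [0, 0, 0]},
  ],
)

```text
t: 17.28
tcp_pos: [0.4455, 0.0328, 0.0156]
tool_rot: [0.954, 0.301, -0.0, -0.0]
force: [0.1, 0.5, 0.0]
finger_gap: -0.001
```

Call:
send_rows(
  motion=[
    {"gripper": 0, "travel": [0, 0, 2], "rotation": [0, 0, 0]},
    {"gripper": 0, "travel": [0, 0, 0], "rotation": [0, 0, 0]},
    {"gripper": 0, "travel": [0, 0, 0], "rotation": [0, 0, 0]},
  ],
)

```text
t: 17.53
tcp_pos: [0.4454, 0.0328, 0.0136]
tool_rot: [0.954, 0.301, -0.0, -0.0]
force: [0.5, 1.4, 0.6]
finger_gap: -0.002
```

Call:
send_rows(
  motion=[
    {"gripper": 0, "travel": [0, 0, 2], "rotation": [0, 0, 0]},
    {"gripper": 0, "travel": [0, 0, 0], "rotation": [0, 0, 0]},
    {"gripper": 0, "travel": [0, 0, 0], "rotation": [0, 0, 0]},
  ],
)

```text
t: 17.78
tcp_pos: [0.4454, 0.0328, 0.0116]
tool_rot: [0.954, 0.301, -0.0, -0.0]
force: [-0.1, -0.3, -1.1]
finger_gap: -0.002
```

Call:
send_rows(
  motion=[
    {"gripper": 0, "travel": [0, 0, 2], "rotation": [0, 0, 0]},
    {"gripper": 0, "travel": [0, 0, 0], "rotation": [0, 0, 0]},
    {"gripper": 0, "travel": [0, 0, 0], "rotation": [0, 0, 0]},
  ],
)

```text
t: 18.03
tcp_pos: [0.4455, 0.0328, 0.0096]
tool_rot: [0.954, 0.301, -0.0, -0.0]
force: [0.3, 0.0, -0.8]
finger_gap: -0.006
```

The TCP reading is now below the plate's top with no contact, so the real tip sits higher than the reported TCP. That fits the finger having passed over the bar. I'll continue on force.

Call:
send_rows(
  motion=[
    {"gripper": 0, "travel": [0, 0, 2], "rotation": [0, 0, 0]},
    {"gripper": 0, "travel": [0, 0, 0], "rotation": [0, 0, 0]},
    {"gripper": 0, "travel": [0, 0, 0], "rotation": [0, 0, 0]},
  ],
)

```text
t: 18.28
tcp_pos: [0.4454, 0.0328, 0.0076]
tool_rot: [0.954, 0.301, -0.0, -0.0]
force: [1.0, -0.2, 0.7]
finger_gap: 0.001
```

Call:
send_rows(
  motion=[
    {"gripper": 0, "travel": [0, 0, 2], "rotation": [0, 0, 0]},
    {"gripper": 0, "travel": [0, 0, 0], "rotation": [0, 0, 0]},
    {"gripper": 0, "travel": [0, 0, 0], "rotation": [0, 0, 0]},
  ],
)

```text
t: 18.53
tcp_pos: [0.4454, 0.0328, 0.0056]
tool_rot: [0.954, 0.301, -0.0, -0.0]
force: [0.3, 0.8, -0.7]
finger_gap: 0.002
```

Call:
send_rows(
  motion=[
    {"gripper": 0, "travel": [0, 0, 2], "rotation": [0, 0, 0]},
    {"gripper": 0, "travel": [0, 0, 0], "rotation": [0, 0, 0]},
    {"gripper": 0, "travel": [0, 0, 0], "rotation": [0, 0, 0]},
  ],
)

```text
t: 18.78
tcp_pos: [0.4455, 0.0328, 0.0036]
tool_rot: [0.954, 0.301, -0.0, -0.0]
force: [-0.1, 0.5, 0.7]
finger_gap: 0.003
```

```bash
python3 - <<'E'
from h import *
s=manip.sense();print(s['tcp_pos'],s['force'])
c=manip.calibration('wrist');print(c['fx'],c['cx'],c['cy'])
T=np.array(c['cam_to_world'])
def pw(p):
    q=T[:3,:3].T@(np.array(p)-T[:3,3]);th=np.arctan2(np.hypot(*q[:2]),q[2]);k=c['fx']*th/np.hypot(*q[:2]);return np.round([c['cx']+k*q[0],c['cy']+k*q[1]])
print('tcp',pw(s['tcp_pos']),'button',pw([.4465,.0325,.028]),'post',pw([.551,.0445,.014]))
snap('wrist','w9.png')
E
```

```text
[0.44547447 0.03279205 0.00359122] [-0.10811854  0.46652745  0.68645676]
309.70691628693146 320.358177407156 195.27154690685077
tcp [319. 226.] button [320. 241.] post [413.  68.]
```

View pics/w9.png

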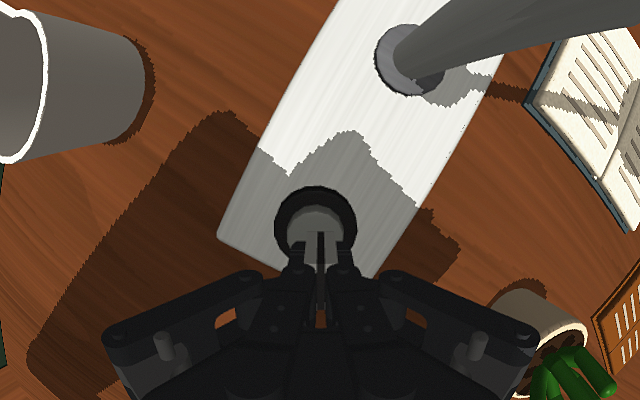

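```bash
python3 - <<'E'
from h import *
from scipy.optimize import least_squares
c=manip.calibration('wrist');T=np.array(c['cam_to_world']);print(T[:3,3])
def pw(p,d):
    q=T[:3,:3].T@(np.array(p)-T[:3,3]-d);th=np.arctan2(np.hypot(*q[:2]),q[2]);k=c['fx']*th/np.hypot(*q[:2]);return np.array([c['cx']+k*q[0],c['cy']+k*q[1]])
obs=[((.4016,.0793,.014),(218,237)),((.551,.0445,.014),(410,60)),((.4465,.0325,.026),(316,221))]
f=lambda d:np.concatenate([pw(p,d)-o for p,o in obs])
r=least_squares(f,np.zeros(3));print(r.x,r.fun.round(1),f(np.zeros(3)).round(1))
for p in ([.4455,.0328,.0036+x] for x in(0,.01,.02)):print(pw(p,0*r.x))
E
```

```text
[0.50128906 0.07029599 0.17924414]
[-0.00437111 -0.00358835  0.00674732] [-1.7 -4.7 -1.6  0.   3.   4.3] [-3.4  7.9  2.6  8.2  3.8 18.6]
[318.51911671 225.84396041]
[318.4081692  232.03567289]
[318.28549815 238.90416108]
```

The wrist view shows the shut tip at (320,233), over the near part of the button, which is centred at (316,221) in its black ring. The tip is about 11 mm shorter than the reported TCP and about 6 mm short of the button's centre along tool +x. I'll recentre by 6 mm and continue down.

Call:
send_rows(
  motion=[
    {"gripper": 0, "travel": [3, 0, 0], "rotation": [0, 0, 0]},
    {"gripper": 0, "travel": [3, 0, 0], "rotation": [0, 0, 0]},
    {"gripper": 0, "travel": [0, 0, 2], "rotation": [0, 0, 0]},
    {"gripper": 0, "travel": [0, 0, 0], "rotation": [0, 0, 0]},
    {"gripper": 0, "travel": [0, 0, 0], "rotation": [0, 0, 0]},
  ],
)

```text
t: 19.25
tcp_pos: [0.4512, 0.0362, 0.0018]
tool_rot: [0.954, 0.301, 0.001, 0.0]
force: [0.6, -0.4, 1.1]
finger_gap: 0.0
```

Call:
send_rows(
  motion=[
    {"gripper": 0, "travel": [0, 0, 2], "rotation": [0, 0, 0]},
    {"gripper": 0, "travel": [0, 0, 0], "rotation": [0, 0, 0]},
    {"gripper": 0, "travel": [0, 0, 0], "rotation": [0, 0, 0]},
  ],
)

```text
t: 19.5
tcp_pos: [0.4511, 0.0361, -0.0002]
tool_rot: [0.954, 0.301, 0.001, 0.0]
force: [0.9, 0.4, 2.3]
finger_gap: 0.002
```

Call:
send_rows(
  motion=[
    {"gripper": 0, "travel": [0, 0, 2], "rotation": [0, 0, 0]},
    {"gripper": 0, "travel": [0, 0, 0], "rotation": [0, 0, 0]},
    {"gripper": 0, "travel": [0, 0, 0], "rotation": [0, 0, 0]},
  ],
)

```text
t: 19.75
tcp_pos: [0.4511, 0.0361, -0.0022]
tool_rot: [0.954, 0.301, 0.001, 0.0]
force: [2.1, 1.0, 3.4]
finger_gap: 0.0
```

The force is rising on the button spring. I'll go on until it hits the stop.

Call:
send_rows(
  motion=[
    {"gripper": 0, "travel": [0, 0, 1], "rotation": [0, 0, 0]},
    {"gripper": 0, "travel": [0, 0, 0], "rotation": [0, 0, 0]},
    {"gripper": 0, "travel": [0, 0, 0], "rotation": [0, 0, 0]},
  ],
)

```text
t: 20.0
tcp_pos: [0.4511, 0.0361, -0.0032]
tool_rot: [0.954, 0.301, 0.001, 0.0]
force: [2.1, 1.6, 4.1]
finger_gap: 0.0
```

Call:
send_rows(
  motion=[
    {"gripper": 0, "travel": [0, 0, 1], "rotation": [0, 0, 0]},
    {"gripper": 0, "travel": [0, 0, 0], "rotation": [0, 0, 0]},
    {"gripper": 0, "travel": [0, 0, 0], "rotation": [0, 0, 0]},
  ],
)

```text
t: 20.25
tcp_pos: [0.4511, 0.0361, -0.0036]
tool_rot: [0.954, 0.301, 0.001, 0.0]
force: [1.8, 0.7, 8.1]
finger_gap: -0.0
```

Call:
send_rows(
  motion=[
    {"gripper": 0, "travel": [0, 0, 0.8], "rotation": [0, 0, 0]},
    {"gripper": 0, "travel": [0, 0, 0], "rotation": [0, 0, 0]},
    {"gripper": 0, "travel": [0, 0, 0], "rotation": [0, 0, 0]},
  ],
)

```text
t: 20.5
tcp_pos: [0.4511, 0.0361, -0.0038]
tool_rot: [0.954, 0.301, 0.001, 0.0]
force: [0.4, 1.4, 16.4]
finger_gap: 0.002
```

Call:
send_rows(
  motion=[
    {"gripper": 0, "travel": [0, 0, -3], "rotation": [0, 0, 0]},
    {"gripper": 0, "travel": [0, 0, -6], "rotation": [0, 0, 0]},
    {"gripper": 0, "travel": [0, 0, -20], "rotation": [0, 0, 0]},
    {"gripper": 0, "travel": [0, 0, -30], "rotation": [0, 0, 0]},
    {"gripper": 0, "travel": [0, 0, -35], "rotation": [0, 0, 0]},
    {"gripper": 0, "travel": [0, 0, -35], "rotation": [0, 0, 0]},
    {"gripper": 0, "travel": [0, 0, -35], "rotation": [0, 0, 0]},
    {"gripper": 0, "travel": [0, 0, -35], "rotation": [0, 0, 0]},
    {"gripper": 0, "travel": [0, 0, -35], "rotation": [0, 0, 0]},
    {"gripper": 0, "travel": [0, 0, -35], "rotation": [0, 0, 0]},
    {"gripper": 0, "travel": [0, 0, -30], "rotation": [0, 0, 0]},
    {"gripper": 0, "travel": [0, 0, 0], "rotation": [0, 0, 0]},
  ],
)

```text
t: 21.5
tcp_pos: [0.4523, 0.0358, 0.299]
tool_rot: [0.954, 0.301, 0.004, 0.002]
force: [0.9, 0.4, 0.1]
finger_gap: -0.0
```

```bash
python3 -c "
from h import *
to([.4465,.0325,.3],35)
snap('top','t10.png')
a=cv2.imread('pics/t10.png')[120:260,195:355];b=cv2.imread('pics/t7.png')[120:260,195:355];cv2.imwrite('pics/c10.png',cv2.resize(a,None,fx=4.28,fy=4.28,interpolation=cv2.INTER_CUBIC)[:600])"
```

```text
t 21.5 tcp [0.4523 0.0358 0.299 ] yaw 35.01 F [0.94 0.36 0.1 ] q6 0.79 gap -0.0 tilt [ 0.006  0.006 -1.   ]
travel [-6.7 -0.6 -1. ] rotz 0.01
```

View pics/c10.png

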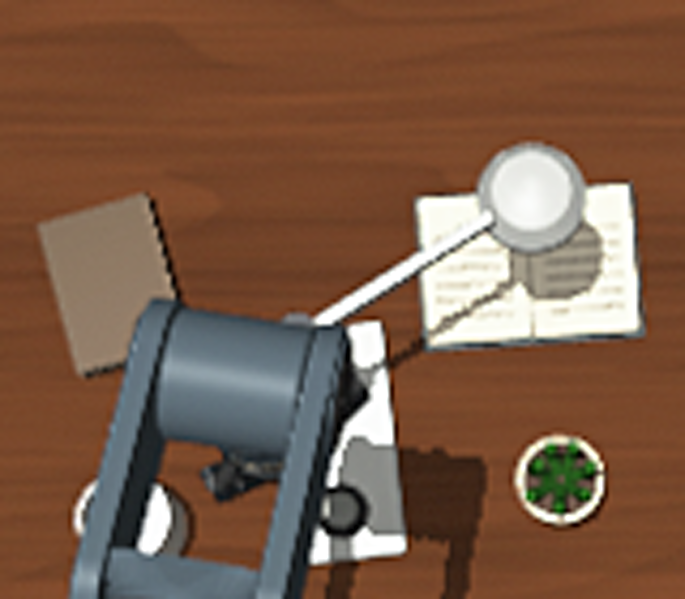

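The head is still at crop (531,193), the base corners and objects are unchanged, and the robot is clear of everything. Handing in.

```bash
python3 -c "
from h import *
print(manip.sign_off())"
```

```text
the job is handed in; nothing more can be done
None
```

The lamp head is now above the middle of the white-paged open book, and the button was pressed fully down and released. I handed the job in at about 21.5 s.

**Swinging the arm:** I pushed it with the shut fingertips from about 0.12 to -1.01 rad (world bearing). In the last top view the head is about 2 crop pixels, roughly 1 mm, from where I predicted it should be.

**Pressing the button:** The force rose through 4 N to 16.4 N while the tip stopped moving, so the button reached its stop. I then lifted the finger clear. I did not check in a picture that it sprang back.

**Last checks:** In the final top view the visible plate corners, the plant and the visible parts of the closed book and mug match the earlier views. The robot touches nothing.

**What disagreed:**
- **First push missed:** it went over the bar without moving the lamp. The wrist view later showed that the real tip of the shut fingers is about 11 mm or more short of the reported TCP. I repeated the push about 18 mm lower and found the button by force.
- **Pushing offset:** the arm angle worked out from the TCP differed from the camera's by about 0.04 rad. I used the camera value.

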